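Stack an order in the banding cradle

ROBOT

A 6-joint arm with a two-finger parallel gripper is mounted at the origin on a cart in front of the work surface, level with it; the furniture and walls round the work are solid. World frame = base frame: x ahead of the robot, y to its left, z up, the work surface at z = 0. Lengths are in m, angles in degrees, forces in N, time in s.
With the tool pointing down it reaches from about 0.35 to 0.875 m from the base axis. Payload 4.2 kg.
Tool frame: the origin (TCP) lies midway between the tips of the shut fingers; the grasp point (between the pads) lies 19 mm behind it; z points along the fingers, y is the line along which they close (so a half turn about z gives the same grasp; the last joint's range is limited). The gripper opens to 87 mm and grips with 3 to 60 N. Pads are 19 mm wide; open, the fingers measure 117 mm over their backs; the gripper's body (75 mm by 190 mm) begins 51 mm behind the grasp point.
Start: joints at [82.025, 22.042, 0.453, 0, -68.411, -14.817], TCP at [0.242, 0.576, 0.2] pointing down, gripper open.
Joint ranges: [-179.83, 179.83], [-69.29, 118.12], [-61.27, 80.66], [-181.25, 117.63], [-171.15, -9.14], [-177.46, 177.46]. Speed limits (degrees/s): [159.86, 159.86, 180, 180, 180, 180].

INTERFACE

Orientations are given as a 3x3 rotation matrix whose columns are the frame's x, y, z axes.
In Python, from station import r, cams gives the robot as it stands.
- The arm moves only by the tool play_rows, never from a script. Its argument "commands" is text: rows parted by semicolons, each of 6 numbers parted by spaces: the shift along the world's x, y, z normalised to -1 to 1, where 1 is 30 mm, then the turn, a rotation vector about the world's x, y, z normalised to -1 to 1, where 1 is 0.15 rad. A call has 1 to 20 rows; each row shifts and turns the commanded pose from where the row before left it; what a row does not reach is not made up. A row lasts 1/10 s, in which the tool goes at most 50 mm and 8.59 degrees, less where a joint would pass 70% of its speed; a pose out of reach is approached as far as the arm can. A call with a number of a shift or a turn outside -1 to 1 is refused whole. A call with a gripper value outside its range is refused whole. "grip" is the finger opening in mm, from 0 to 87, set as the call begins (left out, the last holds). The fingers move at their own pace and stop on an object; the grip force is fixed at half the most. Time passes only in rows, so rows that do not move let the fingers close. It gives the time, the measured TCP pose, the force, the opening and the grip force at its end, in the units of the state.
- r.sense(): the state, without advancing time (a new reading comes with each control period).
- cams.capture(name): name is "scene" or "side" or "wrist"; returns (picture, depth): 384x512x3 uint8, blue, green, red; 384x512 float32, m along the optical axis (not along the pixel's ray), 0 where there is no reading.
- cams.camera_info(name): a dict with "mtx" (3x3 intrinsics, pixels), "R" (3x3) and "t" (3): a world point X has camera coordinates R X + t. Camera axes: x right, y down, z forward; pixel columns grow to the right and rows downward; lengths in m; the calibration is good to about 2 mm. A picture is of the moment at which its call begins: read the wrist's pose just before it. camera_info takes no time and is no camera call; for the wrist camera it gives the pose at the moment of the call.
- r.finish_job(): hands the job in; it is judged then, once.
The state is a dict: "time_s": time; "joints": joint angles; "joint_velocities": joint speeds; "effort": joint torques, N m; "tcp_pos": TCP position; "ee_rot": TCP orientation; "wrist_force": force on the tool from outside, world axes, zero at the start; "moment": the same for the moment, N m; "gripper_width": opening from 0.0 (shut) to 1.0 (fully open); "gripper_force": force on a finger pad.
Only numpy, scipy, OpenCV 4.12 (cv2) and the standard library are available. Lean on these libraries where they do the work, as an engineer would, in place of code of your own. Each camera call takes 0.05 s, during which the arm holds its last target. There are 200 camera calls.

TASK

Get this order ready for strapping: stack the three small white product cartons from the front left of the bench (not those at the back) one on another in the leaning blue banding cradle, the carton with the longest base at the bottom and the one with the shortest base on top. Keep each carton the way up it is now and square to the cradle, its narrow width centred over the strap gap and its length running away from the backrest, the bottom one seated on the bed and back against the backrest and each other one flat on the carton below without overhanging it. Let go of the finished stack, and leave the tape roll, marker, scissors and box cutter where they lie.

Things in the scene. Friction and masses are not known exactly. Their poses are not given: they have to be found in the camera images.
- cradle: Banding cradle, fixed: a blue sheet L (bed and backrest at right angles, in two halves with a 20 mm strap gap between) on a dark bar frame, 190 x 118 mm on the bench. The L leans back 24 degrees (0.42 rad): the bed slopes down to the backrest, but cardboard on it does not slide by itself. Origin on the bench below its middle; z straight up, y level, towards the bed's open edge.
- seat (a point): Point on the inside corner line of the cradle's L, where bed meets backrest, mid strap gap, 34 mm up. Axes lean with the L: x along the corner line across the gap, y out along the bed (rising), z up the backrest's face, as the stack grows. Bed 118 mm along x, reaching to y = 118 mm; backrest to z = 114 mm, 16 mm thick with its bars. Both x ends are open, so fingers can pass there.
- carton_p_mid (a point): Product carton with a red stripe on its label, standing; base 51 x 60 mm, 70 mm high, about 0.12 kg. Loose, white, closed and rigid. This point is the carton's middle. Axes: x across the 51 mm width (the faces to grip), y along the length of the base, z up. 
- carton_q_mid (a point): Product carton with a red stripe on its label, lying on a side; base 51 x 95 mm, 75 mm high, about 0.23 kg. Loose, white, closed and rigid. This point is the carton's middle. Axes: x across the 51 mm width (the faces to grip), y along the length of the base, z up. 
- carton_r_mid (a point): Product carton with a green stripe on its label, lying on a side; base 51 x 80 mm, 65 mm high, about 0.17 kg. Loose, white, closed and rigid. This point is the carton's middle. Axes: x across the 51 mm width (the faces to grip), y along the length of the base, z up. 
- tape_brown: roll of brown packing tape lying flat, 100 mm across, 48 mm high; origin at the middle of its underside; leave it alone
- marker_black: black marker pen lying down, 135 x 18 mm, 20 mm high; origin at the middle of its underside; leave it alone
- scissors: blue-handled scissors lying flat, 199 x 87 mm, 9 mm high; origin at the middle of the underside; leave them alone
- box_cutter: yellow box cutter lying flat, 163 x 26 mm, 22 mm high; origin at the middle of its underside; leave it alone

How it is judged:
By the outcome, as a careful person would: the job done as asked, in the order asked, and still so for the second after the job is handed in, with the robot touching nothing.
It also fails if it takes over 67 s, if anything falls off the work surface, if the arm or the gripper's body presses on something with over 40 N, if the wrist force passes 120 N, or if a joint passes its speed limit or range.

## Working session

There is one attempt and no reset: what is moved stays moved. The work goes in short steps, Python scripts to look and compute and a tool call to move; the robot and the scene stay as the last step left them, time stands still between calls to the robot, and variables do not carry over. Pictures are saved under pics/ and viewed, at most 10 in all, crops included, and the job is handed in when it is done.

Besides the shell and the picture viewer there is one more tool, called after "Request:" in YAML: its name, and indented under it one key for each argument. play_rows: Moves the arm, as the interface text tells. Scaled input: -1 to 1 covers 30 mm each way for a shift and 0.15 rad each way for a turn. Its arguments: {"type":"object","properties":{"commands":{"type":"string"},"grip":{"type":"number"}},"required":["commands"]}

```bash
mkdir -p pics; ls
python3 - <<'E'
from station import r,cams
import cv2,numpy as np
np.set_printoptions(precision=3,suppress=True)
s=r.sense();print(s['time_s'],s['tcp_pos'],s['ee_rot'])
for n in ["scene","side","wrist"]:
    i=cams.camera_info(n)
    p,d=cams.capture(n);cv2.imwrite(f'pics/{n}0.png',p);np.save(f'pics/{n}0.npy',d)
    print(n,i['mtx'],-np.array(i['R']).T@i['t'],i['R']);np.savez(f'pics/{n}0.npz',**i)
a=[cv2.imread(f'pics/{n}0.png') for n in ["scene","side"]]
E
```

```text
pics
0.0 [0.242 0.576 0.199] [[ 0.922 -0.388 -0.001]
 [-0.388 -0.922 -0.002]
 [ 0.     0.002 -1.   ]]
scene [[352.256   0.    255.628]
 [  0.    352.256 189.791]
 [  0.      0.      1.   ]] [-0.041 -0.542  0.606] [[ 0.49  -0.871 -0.   ]
 [-0.54  -0.304 -0.785]
 [ 0.684  0.385 -0.62 ]]
side [[438.921   0.    254.361]
 [  0.    438.921 190.044]
 [  0.      0.      1.   ]] [ 0.396 -1.275  0.762] [[ 0.989 -0.15  -0.016]
 [-0.097 -0.548 -0.831]
 [ 0.115  0.823 -0.556]]
wrist [[332.516   0.    258.5  ]
 [  0.    332.516 196.36 ]
 [  0.      0.      1.   ]] [0.305 0.551 0.384] [[-0.387 -0.922  0.001]
 [-0.893  0.375  0.247]
 [-0.228  0.095 -0.969]]
```

View pics/scene0.png

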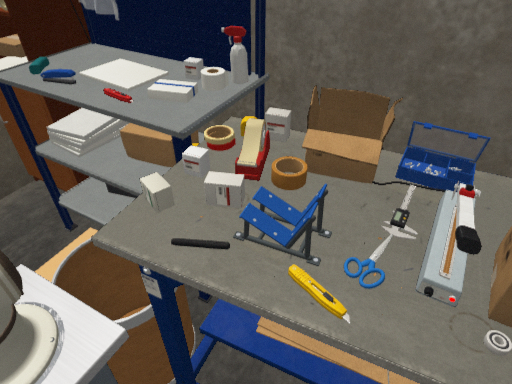

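View pics/side0.png

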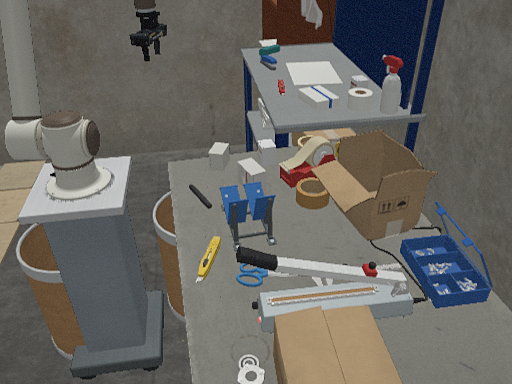

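Scene view: cartons at about (157,190), (196,158) and (224,188), with the cradle at (285,220) and its backrest on the side away from the cartons. Side view: the backrest's back faces that camera. Next I'll look at the wrist view and the depth points.

```bash
cat > h.py <<'E'
import numpy as np,cv2
np.set_printoptions(precision=4,suppress=True)
def look(n,tag):
    from station import r,cams
    i=cams.camera_info(n);p,d=cams.capture(n)
    cv2.imwrite(f'pics/{n}{tag}.png',p);np.save(f'pics/{n}{tag}.npy',d);np.savez(f'pics/{n}{tag}.npz',**i)
def load(n,tag):
    return cv2.imread(f'pics/{n}{tag}.png'),np.load(f'pics/{n}{tag}.npy'),np.load(f'pics/{n}{tag}.npz')
def world(d,i):
    K,R,t=i['mtx'],i['R'],i['t'];v,u=np.mgrid[:d.shape[0],:d.shape[1]]
    c=np.stack([(u-K[0,2])/K[0,0]*d,(v-K[1,2])/K[1,1]*d,d],-1)
    w=(c-t)@R;w[d==0]=np.nan;return w
def white(p):
    h=cv2.cvtColor(p,cv2.COLOR_BGR2HSV);return (h[...,1]<50)&(h[...,2]>120)
def rect(pts): # min area rect in xy, m
    c,s,a=cv2.minAreaRect((pts[:,:2]*1000).astype(np.float32));return np.array(c),np.array(s),a
E
python3 - <<'E'
from h import *
p,d,i=load('scene','0');w=world(d,i)
hsv=cv2.cvtColor(p,cv2.COLOR_BGR2HSV)
m=((hsv[...,1]<60)&(hsv[...,2]>110)&(w[...,2]>.05)&(w[...,2]<.1)).astype(np.uint8)
m[:,:130]=0
n,l,st,_=cv2.connectedComponentsWithStats(m)
for k in range(1,n):
    if st[k,4]>60: q=w[l==k];print(st[k],q.min(0),q.max(0),np.median(q,0))
b=(hsv[...,0]>100)&(hsv[...,0]<125)&(hsv[...,1]>120)
b[:,:230]=0;b[:,335:]=0;b[:180]=0;b[265:]=0
q=w[b];q=q[(q[:,2]>.02)&(q[:,2]<.2)]
print(len(q),q.min(0),q.max(0))
# plane ransac: bed
rng=np.random.default_rng(0);rem=q
for k in range(2):
    best=None
    for _ in range(500):
        a=rem[rng.choice(len(rem),3,False)];nn=np.cross(a[1]-a[0],a[2]-a[0]);L=np.linalg.norm(nn)
        if L<1e-6: continue
        nn/=L;inl=abs((rem-a[0])@nn)<.003
        if best is None or inl.sum()>best.sum():best=inl
    x=rem[best];c=x.mean(0);nn=np.linalg.svd(x-c)[2][2];print('plane',best.sum(),nn,c,x.min(0),x.max(0));rem=rem[~best]
E
```

```text
[ 130   51  128   81 4846] [0.6669 0.1167 0.0777] [1.2259 0.8418 0.0999] [0.8923 0.292  0.0821]
[265 107  26  22 379] [ 0.8843 -0.1262  0.05  ] [ 0.9462 -0.0461  0.0979] [ 0.8988 -0.0904  0.0911]
[182 145  27  19 335] [ 0.5927 -0.0013  0.0501] [0.6505 0.0616 0.0732] [0.6127 0.0246 0.0688]
[204 171  41  23 688] [ 0.5089 -0.1696  0.05  ] [ 0.5878 -0.0667  0.0775] [ 0.5387 -0.12    0.0743]
[140 172  32  26 476] [ 0.4215 -0.0088  0.0504] [0.4959 0.0819 0.0673] [0.4547 0.0303 0.0644]
[ 423  181   45  112 2266] [ 0.4898 -0.6821  0.05  ] [ 0.8097 -0.6122  0.0988] [ 0.577  -0.6375  0.0536]
2015 [ 0.4412 -0.3856  0.0209] [ 0.5694 -0.2195  0.1387]
plane 1555 [-0.0334  0.4034 -0.9144] [ 0.5003 -0.278   0.0578] [ 0.4412 -0.3379  0.0321] [ 0.5667 -0.2195  0.0828]
plane 405 [ 0.0809 -0.9032 -0.4215] [ 0.4999 -0.3618  0.1003] [ 0.4514 -0.3856  0.0372] [ 0.5694 -0.3284  0.1387]
```

View pics/wrist0.png

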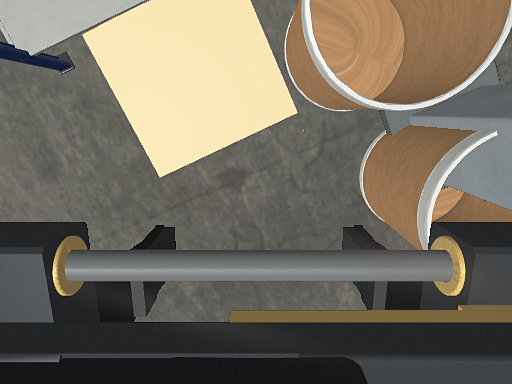

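Run:
```python
from h import *
p,d,i=load('scene','0');w=world(d,i)
for nm,(x,y,z) in dict(P=(.613,.025,.07),Q=(.54,-.12,.075),R=(.455,.03,.065)).items():
    q=w[(abs(w[...,2]-z)<.005)&(np.hypot(w[...,0]-x,w[...,1]-y)<.08)];print(nm,len(q),*rect(q))
z=np.array([.0334,-.4034,.9144]);hy=np.array([-.0856,.9963,0])
x=np.cross(hy,[0,0,1]);print(x)
```

```text
P 232 [621.3647  31.5377] [52.3045 60.7155] 5.500704765319824
Q 492 [ 549.0009 -116.9642] [54.9156 95.0835] 20.440200805664062
R 403 [459.4962  36.8561] [81.0303 50.4471] 67.99967193603516
[ 0.9963  0.0856 -0.    ]
```

Request:
play_rows:
  commands: "0.3 -1 0.4 0 0 -1;0.3 -1 0.4 0 0 -1;0.3 -1 0.4 0 0 -1;0.3 -1 0.4 0 0 -1;0.3 -1 0.4 0 0 -1;0.3 -1 0.4 0 0 -1;0.3 -1 0 0 0 -1;0.3 -1 0 0 0 -1;0.3 -1 0 0 0 0;0.3 -1 0 0 0 0;0.3 -1 0 0 0 0;0.3 -1 0 0 0 0;0.3 -1 0 0 0 0;0.3 -1 0 0 0 0;0.3 -1 0 0 0 0;0.3 -1 0 0 0 0"
  grip: 87

```text
time_s: 1.75
tcp_pos: [0.386, 0.0949, 0.2716]
ee_rot: [[-0.027, -1.0, -0.0], [-1.0, 0.027, 0.0], [-0.0, 0.0, -1.0]]
wrist_force: [1.3, 0.5, 0.2]
gripper_width: 0.998
gripper_force: 0.0
```

Request:
play_rows:
  commands: "1 -0.2 0 0 0 0;1 -0.2 0.5 0 0 0;1 -0.2 0.5 0 0 0;1 -0.2 0.5 0 0 0;0 0 0 0 0 0;0 0 0 0 0 0"

```text
time_s: 2.35
tcp_pos: [0.506, 0.072, 0.3158]
ee_rot: [[-0.028, -1.0, -0.002], [-1.0, 0.028, -0.0], [0.0, 0.002, -1.0]]
wrist_force: [0.1, -0.1, -1.1]
gripper_width: 0.995
gripper_force: 0.0
```

```bash
cat >> h.py <<'E'
def tops(n,tag):
    p,d,i=load(n,tag);w=world(d,i);out={}
    for nm,(x,y,z,) in dict(P=(.621,.031,.07),Q=(.549,-.117,.075),R=(.459,.037,.065)).items():
        m=(abs(w[...,2]-z)<.006)&(np.hypot(w[...,0]-x,w[...,1]-y)<.08)
        # colour edge pixels cast on the plane z: use all mask pixel rays
        K,R,t=i['mtx'],i['R'],i['t'];C=-R.T@t
        v,u=np.nonzero(m);ray=np.c_[(u-K[0,2])/K[0,0],(v-K[1,2])/K[1,1],np.ones(len(u))]@R
        q=C+ray*((z-C[2])/ray[:,2])[:,None]
        print(nm,len(q),np.median(w[m][:,2]),*rect(q))
E
python3 - <<'E'
from h import *
look('wrist','1');tops('wrist','1')
p,d,i=load('wrist','1');w=world(d,i)
hsv=cv2.cvtColor(p,cv2.COLOR_BGR2HSV)
b=(hsv[...,0]>100)&(hsv[...,0]<125)&(hsv[...,1]>120)&(w[...,2]>.02)&(w[...,2]<.15)&(abs(w[...,0]-.5)<.12)&(w[...,1]<-.15)
q=w[b];print(len(q),q.min(0),q.max(0))
n=np.array([.0,-.4067,.9135]);
E
```

```text
P 1910 0.07018919152832423 [622.3327  32.6651] [51.4427 59.781 ] 6.482120513916016
Q 2107 0.07499533684080407 [543.5119 -99.0964] [50.1136 61.7413] 20.031190872192383
R 2444 0.06512322430201298 [460.9677  38.2114] [79.7654 50.5922] 67.78015899658203Traceback (most recent call last):
  File "<stdin>", line 6, in <module>
    return umr_minimum(a, axis, None, out, keepdims, initial, where)
ValueError: zero-size array to reduction operation minimum which has no identity
```

View pics/wrist1.png

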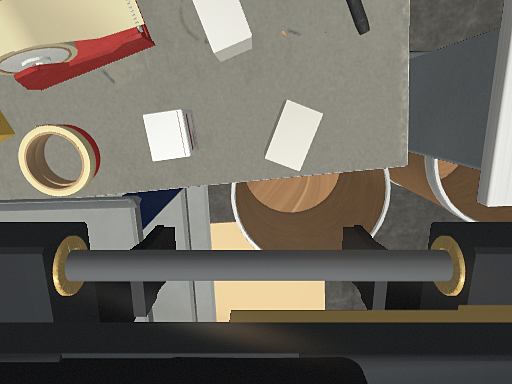

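P is at (167,135), R at (294,135), and Q is cut off at the top at (222,25). I'll move on to look at Q and then the cradle.

Request:
play_rows:
  commands: "0.1 -1 0 0 0 0;0.1 -1 0 0 0 0;0.1 -1 0 0 0 0;0.1 -1 0 0 0 0;0 -1 0 0 0 0;0 0 0 0 0 0;0 0 0 0 0 0"

```text
time_s: 3.1
tcp_pos: [0.517, -0.0777, 0.3164]
ee_rot: [[-0.028, -1.0, -0.001], [-1.0, 0.028, 0.0], [-0.0, 0.001, -1.0]]
wrist_force: [-0.4, -0.9, -0.1]
gripper_width: 1.002
gripper_force: 0.0
```

Run:
```python
from h import *
look('wrist','2');tops('wrist','2')
```

```text
P 789 0.07020535300501023 [621.9059  22.2208] [48.6725 42.5909] 6.374701976776123
Q 3029 0.0751545072518684 [ 549.4948 -116.059 ] [50.4488 94.7256] 20.011903762817383
R 1275 0.06514698441076418 [457.1392  27.5414] [60.3398 51.3175] 67.91094207763672
```

Request:
play_rows:
  commands: "0 -1 0 0 0 0;0 -1 0 0 0 0;0 -1 0 0 0 0;0 -1 0 0 0 0;0 -1 0 0 0 0;0 -1 0 0 0 0;0 -1 0 0 0 0;0 0 0 0 0 0;0 0 0 0 0 0"

```text
time_s: 4.05
tcp_pos: [0.5182, -0.2869, 0.3162]
ee_rot: [[-0.027, -1.0, -0.001], [-1.0, 0.027, 0.001], [-0.001, 0.001, -1.0]]
wrist_force: [-0.2, 0.1, 0.7]
gripper_width: 1.0
gripper_force: 0.0
```

Run:
```python
from h import *
look('wrist','3')
```

```text
(no output)
```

View pics/wrist3.png

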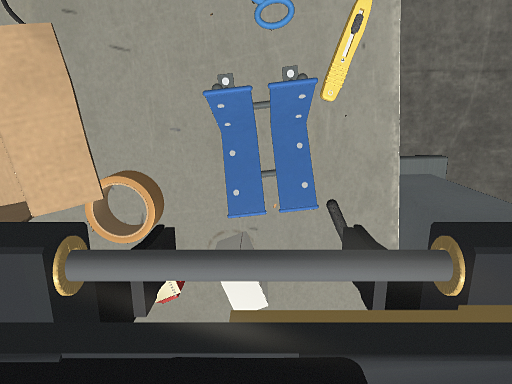

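The whole cradle is in view: its halves are centred at about (237,150) and (293,145), with the backrest at the top.

Run:
```python
from h import *
p,d,i=load('wrist','3');w=world(d,i)
hsv=cv2.cvtColor(p,cv2.COLOR_BGR2HSV)
b=(hsv[...,0]>100)&(hsv[...,0]<125)&(hsv[...,1]>120)
b[:70]=0;b[220:]=0;b[:,:195]=0;b[:,325:]=0
q=w[b];q=q[q[:,2]>.02]
rng=np.random.default_rng(0);rem=q;pl=[]
for k in range(2):
    best=np.zeros(len(rem),bool)
    for _ in range(600):
        a=rem[rng.choice(len(rem),3,False)];nn=np.cross(a[1]-a[0],a[2]-a[0]);L=np.linalg.norm(nn)
        if L<1e-7: continue
        inl=abs((rem-a[0])@(nn/L))<.002
        if inl.sum()>best.sum():best=inl
    x=rem[best];c=x.mean(0);n=np.linalg.svd(x-c)[2][2];n*=np.sign(n[2]);pl.append((n,c));print(best.sum(),n,c);rem=rem[~best]
    if k==0: bed=x
(n1,c1),(n2,c2)=pl
dx=np.cross(n2,n1);dx/=np.linalg.norm(dx);dx*=np.sign(dx[0]);print('corner dir',dx,np.degrees(np.arctan2(dx[1],dx[0])),'angle',np.degrees(np.arccos(n1@n2)))
P0=np.linalg.solve(np.array([n1,n2,[1,0,0]]),[n1@c1,n2@c2,.5]);print('corner at x=.5',P0)
for name,X in(('bed',bed),):
    xs=(X-P0)@dx;ys=(X-P0)@np.cross(n1,dx);print('y range',np.percentile(ys,[.2,99.8]))
    for lo,hi in((15,45),(45,75),(75,110)):
        s=np.sort(xs[(ys>lo/1e3)&(ys<hi/1e3)]);g=np.diff(s);k=g.argmax();print(np.percentile(s,[.3,99.7]),'gap',s[k],s[k+1],'mid',(s[k]+s[k+1])/2)
```

```text
5909 [ 0.0347 -0.4056  0.9134] [ 0.5063 -0.2749  0.0587]
3434 [-0.0791  0.9063  0.4152] [ 0.5133 -0.3583  0.0979]
corner dir [0.9962 0.0866 0.0006] 4.96975119000727 angle 89.48994553367912
corner at x=.5 [ 0.5    -0.3303  0.0343]
y range [-0.0005  0.1172]
[-0.047   0.0694] gap 0.0009797399861608 0.021470283621451453 mid 0.011225011803806126
[-0.0471  0.0696] gap 0.0009314948462358933 0.021482128065351765 mid 0.011206811455793829
[-0.047   0.0695] gap 0.0010865616173729405 0.021519593661843528 mid 0.011303077639608234
```

Request:
play_rows:
  commands: "0.13 0.71 -0.8 0 0 0.31;0.13 0.71 -0.8 0 0 0.31;0.13 0.71 -0.8 0 0 0.31;0.13 0.71 -0.8 0 0 0.31;0.13 0.71 -0.8 0 0 0.31;0.13 0.71 -0.8 0 0 0.31;0.13 0.71 -0.8 0 0 0.31;0.13 0.71 -0.8 0 0 0.31;0 0 0 0 0 0;0 0 0 0 0 0"

```text
time_s: 5.1
tcp_pos: [0.5494, -0.1162, 0.1251]
ee_rot: [[0.341, -0.94, -0.0], [-0.94, -0.341, -0.001], [0.0, 0.0, -1.0]]
wrist_force: [-0.1, 0.4, 0.8]
gripper_width: 1.0
gripper_force: 0.0
```

Positioned above Q. Now descend 99 mm, then grip.

Request:
play_rows:
  commands: "0 0 -0.8 0 0 0;0 0 -0.9 0 0 0;0 0 -0.9 0 0 0;0 0 -0.7 0 0 0;0 0 0 0 0 0;0 0 0 0 0 0"

```text
time_s: 5.7
tcp_pos: [0.5505, -0.1178, 0.0271]
ee_rot: [[0.338, -0.941, 0.002], [-0.941, -0.338, -0.0], [0.001, -0.002, -1.0]]
wrist_force: [-0.2, 0.2, 0.6]
gripper_width: 0.998
gripper_force: 0.0
```

Request:
play_rows:
  commands: "0 0 0 0 0 0;0 0 0 0 0 0;0 0 0 0 0 0;0 0 0 0 0 0;0 0 0 0 0 0;0 0 0 0 0 0;0 0 0 0 0 0;0 0 0 0 0 0"
  grip: 40

```text
time_s: 6.5
tcp_pos: [0.5492, -0.1174, 0.0258]
ee_rot: [[0.338, -0.941, -0.0], [-0.941, -0.338, -0.0], [-0.0, 0.0, -1.0]]
wrist_force: [-1.1, -1.0, 2.5]
gripper_width: 0.573
gripper_force: 30.0
```

Request:
play_rows:
  commands: "0 0 0.6 0 0 0;0 0 1 0 0 0;0 0 1 0 0 0;0 0 1 0 0 0;-0.17 -0.73 0.6 0 0 -0.43;-0.17 -0.73 0.6 0 0 -0.43;-0.17 -0.73 0.6 0 0 -0.43;-0.17 -0.73 0.4 0 0 -0.43;-0.17 -0.73 0 0 0 0;-0.17 -0.73 0 0.46 0.04 0;-0.17 -0.73 0 0.46 0.04 0;-0.17 -0.73 0 0.46 0.04 0;0 0 0 0.46 0.04 0;0 0 0 0.46 0.04 0;0 0 0 0.48 0.04 0;0 0 0 0 0 0;0 0 0 0 0 0;0 0 0 0 0 0"

```text
time_s: 8.3
tcp_pos: [0.5084, -0.292, 0.1996]
ee_rot: [[0.08, -0.996, -0.035], [-0.91, -0.088, 0.404], [-0.406, -0.0, -0.914]]
wrist_force: [0.7, 0.2, -2.7]
gripper_width: 0.575
gripper_force: 30.0
```

```bash
cat >> h.py <<'E'
from scipy.spatial.transform import Rotation as Ro
S=np.array([.5112,-.3293,.0343]);a,b=np.radians(4.97),np.radians(24)
X=np.array([np.cos(a),np.sin(a),0]);Z=np.array([np.sin(b)*np.sin(a),-np.sin(b)*np.cos(a),np.cos(b)]);Y=np.cross(Z,X)
W=np.c_[X,Y,Z]
def state(tgt=None):
    "TCP in seat frame (mm); units to target (mm) and to the square orientation"
    from station import r
    s=r.sense();p=np.array(s['tcp_pos']);e=np.array(s['ee_rot'])
    print('t',s['time_s'],'seat mm',(p-S)@W*1e3,'F seat',np.array(s['wrist_force'])@W,'w',s['gripper_width']*87)
    G=np.c_[-Y,-X,-Z];print('turn units',Ro.from_matrix(G@e.T).as_rotvec()/.15)
    if tgt is not None: print('shift units',(S+W@(np.array(tgt)/1e3)-p)/.03)
def units(v): print(v,'->',W@np.array(v,float)/30)
E
python3 - <<'E'
from h import *
state((0,58,41))
units((0,0,-10));units((0,-10,0));units((10,0,0))
E
```

```text
t 8.3 seat mm [  0.4786 101.3531 135.802 ] F seat [ 0.7372 -0.9822 -2.529 ] w 50.04328337974473
turn units [ 0.0076  0.0017 -0.0062]
shift units [-0.0129 -0.0361 -3.4746]
(0, 0, -10) -> [-0.0117  0.1351 -0.3045]
(0, -10, 0) -> [ 0.0264 -0.3034 -0.1356]
(10, 0, 0) -> [0.3321 0.0289 0.    ]
```

Request:
play_rows:
  commands: "0 0 -0.8 0 0 0;0 0 -0.8 0 0 0;0 0 -0.8 0 0 0;0 0 -0.7 0 0 0;0 0 -0.37 0 0 0;0 0.14 -0.3 0 0 0;0 0 0 0 0 0;0 0 0 0 0 0"

```text
time_s: 9.1
tcp_pos: [0.5091, -0.2885, 0.0875]
ee_rot: [[0.081, -0.996, -0.034], [-0.911, -0.088, 0.404], [-0.405, -0.002, -0.914]]
wrist_force: [0.0, -0.1, -1.8]
gripper_width: 0.573
gripper_force: 30.0
```

```bash
python3 -c "
from h import *
state((0,58,26))"
```

```text
t 9.1 seat mm [ 1.4193 58.9876 32.0181] F seat [ 0.0005 -0.7785 -1.5936] w 49.892774787072824
turn units [ 0.0105  0.0124 -0.0072]
shift units [-0.0516  0.0472 -0.1967]
```

Request:
play_rows:
  commands: "-0.02 0.03 -0.06 0 0 0;-0.02 0.03 -0.06 0 0 0;0 0.02 -0.046 0 0 0;0 0 0 0 0 0"

```text
time_s: 9.5
tcp_pos: [0.5074, -0.2864, 0.0824]
ee_rot: [[0.08, -0.996, -0.034], [-0.911, -0.087, 0.404], [-0.406, -0.001, -0.914]]
wrist_force: [-1.0, -1.0, 2.7]
gripper_width: 0.57
gripper_force: 30.0
```

Request:
play_rows:
  commands: "0 0.01 -0.03 0 0 0;0 0 0 0 0 0"

```text
time_s: 9.7
tcp_pos: [0.5074, -0.2865, 0.0824]
ee_rot: [[0.081, -0.996, -0.034], [-0.911, -0.088, 0.404], [-0.405, -0.001, -0.914]]
wrist_force: [-1.3, -0.1, 5.8]
gripper_width: 0.572
gripper_force: 30.0
```

Request:
play_rows:
  commands: "0 0.01 -0.03 0 0 0;0 0 0 0 0 0"

```text
time_s: 9.9
tcp_pos: [0.5074, -0.2865, 0.0824]
ee_rot: [[0.081, -0.996, -0.034], [-0.911, -0.088, 0.403], [-0.405, -0.002, -0.914]]
wrist_force: [-2.8, -1.9, 8.4]
gripper_width: 0.573
gripper_force: 30.0
```

```bash
python3 -c "
from h import *
state((0,58,26))"
```

```text
t 9.9 seat mm [-0.0653 58.8209 26.4204] F seat [-2.9867  1.9343  8.3692] w 49.83428023926304
turn units [ 0.0135  0.0126 -0.008 ]
shift units [ 0.0038 -0.019  -0.0239]
```

Request:
play_rows:
  commands: "0.01 -0.07 0.01 0 0 0;0.01 -0.09 -0.04 0 0 0;0.01 -0.09 -0.04 0 0 0;0.01 -0.07 -0.03 0 0 0;0 0 0 0 0 0"

```text
time_s: 10.4
tcp_pos: [0.5091, -0.2952, 0.0785]
ee_rot: [[0.081, -0.996, -0.034], [-0.91, -0.088, 0.405], [-0.406, -0.002, -0.914]]
wrist_force: [-1.0, 1.8, 6.7]
gripper_width: 0.571
gripper_force: 30.0
```

```bash
python3 -c "
from h import *
state((0,46.3,26))"
```

```text
t 10.4 seat mm [ 0.8598 49.2049 26.4254] F seat [-0.8652  4.4952  5.3488] w 49.66045161439412
turn units [ 0.003   0.0152 -0.0072]
shift units [-0.0214 -0.0849 -0.0523]
```

Request:
play_rows:
  commands: "-0.01 -0.03 -0.014 0 0 0;0 -0.03 -0.014 0 0 0;0 0 0 0 0 0"

```text
time_s: 10.7
tcp_pos: [0.5091, -0.2968, 0.0777]
ee_rot: [[0.081, -0.996, -0.033], [-0.91, -0.088, 0.405], [-0.406, -0.003, -0.914]]
wrist_force: [-0.6, 0.9, 6.1]
gripper_width: 0.57
gripper_force: 30.0
```

Request:
play_rows:
  commands: "0 -0.03 -0.014 0 0 0;0 0 0 0 0 0"

```text
time_s: 10.9
tcp_pos: [0.5091, -0.2976, 0.0773]
ee_rot: [[0.081, -0.996, -0.033], [-0.91, -0.088, 0.405], [-0.406, -0.003, -0.914]]
wrist_force: [-0.1, 1.7, 6.8]
gripper_width: 0.568
gripper_force: 30.0
```

Request:
play_rows:
  commands: "0 -0.03 -0.014 0 0 0;0 0 0 0 0 0"

```text
time_s: 11.1
tcp_pos: [0.5092, -0.2982, 0.0771]
ee_rot: [[0.081, -0.996, -0.033], [-0.91, -0.088, 0.405], [-0.407, -0.003, -0.914]]
wrist_force: [-1.2, 2.4, 9.0]
gripper_width: 0.572
gripper_force: 30.0
```

```bash
python3 -c "
from h import *
state((0,46.3,26))"
```

```text
t 11.1 seat mm [ 0.6574 45.8472 26.4057] F seat [-0.9431  5.9607  7.204 ] w 49.742926322000976
turn units [-0.0008  0.0201 -0.0078]
shift units [-0.0235  0.0173 -0.0062]
```

One more millimetre toward the backrest to confirm contact.

Request:
play_rows:
  commands: "-0.02 -0.03 -0.014 0 0 0;0 0 0 0 0 0"

```text
time_s: 11.3
tcp_pos: [0.5091, -0.2982, 0.0771]
ee_rot: [[0.082, -0.996, -0.032], [-0.909, -0.088, 0.406], [-0.408, -0.004, -0.913]]
wrist_force: [2.1, 3.6, 9.1]
gripper_width: 0.568
gripper_force: 30.0
```

Request:
play_rows:
  commands: "0 -0.03 -0.014 0 0 0;0 0 0 0 0 0"

```text
time_s: 11.5
tcp_pos: [0.5091, -0.2982, 0.0771]
ee_rot: [[0.082, -0.996, -0.033], [-0.909, -0.088, 0.408], [-0.409, -0.004, -0.913]]
wrist_force: [0.5, 6.3, 11.7]
gripper_width: 0.571
gripper_force: 30.0
```

```bash
python3 -c "
from h import *
state((0,46.3,26))"
```

```text
t 11.5 seat mm [ 0.6262 45.8669 26.3912] F seat [ 1.0261 10.4648  8.1737] w 49.66445158716178
turn units [-0.0191  0.0242 -0.0104]
shift units [-0.0224  0.0166 -0.006 ]
```

Request:
play_rows:
  commands: "0 0.03 0.01 0 0 0;0 0 0 0 0 0"

```text
time_s: 11.7
tcp_pos: [0.5091, -0.2982, 0.0771]
ee_rot: [[0.082, -0.996, -0.032], [-0.91, -0.088, 0.406], [-0.407, -0.004, -0.913]]
wrist_force: [1.9, 4.8, 9.4]
gripper_width: 0.573
gripper_force: 30.0
```

Request:
play_rows:
  commands: "0 0 0 0 0 0;0 0 0 0 0 0;0 0 0 0 0 0;0 0 0 0 0 0;0 0 0 0 0 0;0.02 -0.2 0.45 0 0 0;0.03 -0.34 0.76 0 0 0;0.03 -0.34 0.76 0 0 0;0.03 -0.34 0.76 0 0 0;0.03 -0.34 0.76 0 0 0;0 0 0.5 0 0 0;0 0 0 0 0 0;0 0 0 0 0 0"
  grip: 87

```text
time_s: 13.0
tcp_pos: [0.5116, -0.3455, 0.1936]
ee_rot: [[0.079, -0.996, -0.036], [-0.91, -0.087, 0.406], [-0.408, 0.0, -0.913]]
wrist_force: [-0.4, 0.1, -0.9]
gripper_width: 1.004
gripper_force: 0.0
```

```bash
cat >> h.py <<'E'
def seatrect(n,tag,z,tol=4,vis=None):
    "carton top at seat height z (mm): rectangle in seat x,y"
    p,d,i=load(n,tag);w=(world(d,i)-S)@W*1e3
    m=(abs(w[...,2]-z)<tol)&(abs(w[...,0])<50)&(w[...,1]>-5)&(w[...,1]<115)
    q=w[m];c,s,a=cv2.minAreaRect(q[:,:2].astype(np.float32));A=np.c_[q[:,:2],np.ones(len(q))]
    k=np.linalg.lstsq(A,q[:,2],rcond=None)[0]
    print(tag,len(q),'z',np.median(q[:,2]),'slope deg',np.degrees(k[:2]),'rect',c,s,a,'x',np.percentile(q[:,0],[.5,99.5]),'y',np.percentile(q[:,1],[.5,99.5]))
E
python3 - <<'E'
from h import *
look('wrist','4');look('scene','4');state()
for n in('wrist','scene'): seatrect(n,'4',75)
E
```

```text
t 13.1 seat mm [ -1.3425  49.9086 151.2534] F seat [ 0.3249 -0.2054  0.2653] w 86.9597613286959
turn units [-0.0119 -0.0128 -0.0037]
4 6950 z 75.2349871583007 slope deg [0.0709 0.0974] rect (1.1453075408935547, 46.90302276611328) (50.50431442260742, 94.39007568359375) 0.31890249252319336 x [-23.7846  26.067 ] y [ 0.5088 93.3865]
4 762 z 75.30335829535717 slope deg [ 0.8577 -0.0617] rect (1.9355506896972656, 45.662254333496094) (98.30406188964844, 94.72624206542969) 86.87183380126953 x [-27.7718  31.0254] y [-1.4318 93.7497]
```

Request:
play_rows:
  commands: "-0.12 0.5 0.2 -0.46 -0.04 0;-0.12 0.95 0 -0.46 -0.04 0;-0.12 0.95 0 -0.46 -0.04 0;-0.12 0.95 0 -0.46 -0.04 0;-0.12 0.95 0 -0.46 -0.04 0;-0.12 0.95 0 -0.48 -0.04 -0.2;-0.12 0.95 0 0 0 -0.4;-0.12 0.95 0 0 0 -0.4;-0.12 0.95 -0.2 0 0 -0.4;-0.12 0.95 -0.3 0 0 -0.4;-0.12 0.95 -0.3 0 0 -0.4;-0.12 0.95 -0.3 0 0 -0.4;-0.12 0.95 -0.3 0 0 -0.4;-0.12 0.9 -0.3 0 0 -0.17;0 0 0 0 0 0;0 0 0 0 0 0"

```text
time_s: 14.7
tcp_pos: [0.4607, 0.0379, 0.1485]
ee_rot: [[-0.377, -0.926, -0.001], [-0.926, 0.377, -0.001], [0.002, 0.0, -1.0]]
wrist_force: [0.2, 0.2, -0.4]
gripper_width: 1.002
gripper_force: 0.0
```

```bash
cat >> h.py <<'E'
def over(x,y,z,width_deg):
    from station import r
    s=r.sense();p=np.array(s['tcp_pos']);e=np.array(s['ee_rot']);t=np.radians(width_deg)
    G=np.c_[[np.sin(t),-np.cos(t),0],[-np.cos(t),-np.sin(t),0],[0,0,-1]]
    print('shift units',(np.array([x,y,z])/1e3-p)/.03,'turn units',Ro.from_matrix(G@e.T).as_rotvec()/.15)
E
python3 -c "
from h import *
over(461,38.2,19,-22.2)"
```

```text
shift units [ 0.0115  0.0093 -4.3168] turn units [ 0.0087 -0.0057 -0.008 ]
```

Request:
play_rows:
  commands: "0.01 0.01 -0.8 0 0 0;0 0 -0.9 0 0 0;0 0 -0.9 0 0 0;0 0 -0.9 0 0 0;0 0 -0.8 0 0 0;0 0 0 0 0 0;0 0 0 0 0 0"

```text
time_s: 15.4
tcp_pos: [0.462, 0.0374, 0.0205]
ee_rot: [[-0.379, -0.925, 0.001], [-0.925, 0.379, -0.001], [0.001, -0.001, -1.0]]
wrist_force: [-0.3, -0.2, 0.5]
gripper_width: 0.998
gripper_force: 0.0
```

Request:
play_rows:
  commands: "0 0 0 0 0 0;0 0 0 0 0 0;0 0 0 0 0 0;0 0 0 0 0 0;0 0 0 0 0 0;0 0 0 0 0 0;0 0 0 0 0 0;0 0 0 0 0 0"
  grip: 40

```text
time_s: 16.2
tcp_pos: [0.4616, 0.038, 0.0204]
ee_rot: [[-0.379, -0.926, 0.001], [-0.926, 0.379, -0.0], [0.0, -0.001, -1.0]]
wrist_force: [-1.9, 1.2, 4.4]
gripper_width: 0.577
gripper_force: 30.0
```

Request:
play_rows:
  commands: "0 0 0.6 0 0 0;0 0 1 0 0 0;0 0 1 0 0 0;0.12 -0.89 1 0 0 0.45;0.12 -0.89 0.6 0 0 0.45;0.12 -0.89 0.6 0 0 0.45;0.12 -0.89 0.6 0 0 0.45;0.12 -0.89 0.6 0 0 0.45;0.12 -0.89 0.6 0 0 0.45;0.12 -0.89 0 0 0 0.47;0.12 -0.89 0 0.46 0.04 0;0.12 -0.89 0 0.46 0.04 0;0.12 -0.89 0 0.46 0.04 0;0.12 -0.89 0 0.46 0.04 0;0.12 -0.89 0 0.46 0.04 0;0.12 -0.89 0 0.48 0.04 0;0.12 -0.88 0 0 0 0;0 0 0 0 0 0;0 0 0 0 0 0"

```text
time_s: 18.1
tcp_pos: [0.5117, -0.3358, 0.2166]
ee_rot: [[0.078, -0.996, -0.035], [-0.91, -0.085, 0.406], [-0.408, 0.0, -0.913]]
wrist_force: [0.9, 0.7, -1.5]
gripper_width: 0.573
gripper_force: 30.0
```

```bash
python3 -c "
from h import *
state((.6,45,102))"
```

```text
t 18.1 seat mm [ -0.0473  68.1662 169.1725] F seat [ 0.9329 -0.0432 -1.5739] w 49.83077314212287
turn units [-0.0089 -0.004   0.0102]
shift units [ 0.0037  0.2064 -2.3596]
```

Request:
play_rows:
  commands: "0 0.04 -0.5 0 0 0;0 0.04 -0.6 0 0 0;0 0.04 -0.6 0 0 0;0 0.04 -0.45 0 0 0;0 0.04 -0.21 0 0 0;0 0 0 0 0 0;0 0 0 0 0 0"

```text
time_s: 18.8
tcp_pos: [0.5125, -0.3296, 0.1482]
ee_rot: [[0.081, -0.996, -0.033], [-0.911, -0.087, 0.404], [-0.405, -0.002, -0.914]]
wrist_force: [1.2, -0.2, -1.5]
gripper_width: 0.572
gripper_force: 30.0
```

```bash
python3 -c "
from h import *
state((.6,45,97))"
```

```text
t 18.8 seat mm [  1.2839  45.9835 104.2524] F seat [ 1.2185 -0.9181 -1.1953] w 49.76232071600722
turn units [ 0.0084  0.0166 -0.0032]
shift units [-0.0286  0.0661 -0.2342]
```

Request:
play_rows:
  commands: "-0.01 0.02 -0.08 0 0 0;-0.01 0.02 -0.08 0 0 0;-0.01 0.02 -0.07 0 0 0;0 0 0 0 0 0"

```text
time_s: 19.2
tcp_pos: [0.5111, -0.3277, 0.1405]
ee_rot: [[0.079, -0.996, -0.034], [-0.91, -0.086, 0.405], [-0.406, -0.001, -0.914]]
wrist_force: [-0.3, -0.1, -1.8]
gripper_width: 0.572
gripper_force: 30.0
```

Request:
play_rows:
  commands: "0 0.01 -0.03 0 0 0;0 0 0 0 0 0"

```text
time_s: 19.4
tcp_pos: [0.5112, -0.3278, 0.1403]
ee_rot: [[0.08, -0.996, -0.034], [-0.911, -0.087, 0.404], [-0.406, -0.002, -0.914]]
wrist_force: [0.5, -1.1, 0.9]
gripper_width: 0.571
gripper_force: 30.0
```

Request:
play_rows:
  commands: "0 0.01 -0.03 0 0 0;0 0 0 0 0 0"

```text
time_s: 19.6
tcp_pos: [0.5112, -0.3278, 0.1402]
ee_rot: [[0.08, -0.996, -0.033], [-0.911, -0.087, 0.404], [-0.405, -0.002, -0.914]]
wrist_force: [0.0, 0.1, 5.9]
gripper_width: 0.576
gripper_force: 30.0
```

```bash
python3 -c "
from h import *
state((.6,45,95.4))"
```

```text
t 19.6 seat mm [ 0.091  44.4252 96.1308] F seat [0.031  2.4791 5.3787] w 50.11957283345221
turn units [ 0.0114  0.0146 -0.0023]
shift units [ 0.0145  0.0288 -0.0145]
```

Request:
play_rows:
  commands: "0 0 0 0 0 0;0 0 0 0 0 0;0 0 0 0 0 0;0 0 0 0 0 0;0 0 0 0 0 0;0.02 -0.2 0.45 0 0 0;0.03 -0.34 0.76 0 0 0;0.03 -0.34 0.76 0 0 0;0.03 -0.34 0.76 0 0 0;0.03 -0.34 0.76 0 0 0;0 0 0.2 0 0 0;0 0 0 0 0 0;0 0 0 0 0 0"
  grip: 87

```text
time_s: 20.9
tcp_pos: [0.5151, -0.3729, 0.2481]
ee_rot: [[0.079, -0.996, -0.035], [-0.909, -0.087, 0.407], [-0.408, 0.0, -0.913]]
wrist_force: [-0.3, 0.4, 0.0]
gripper_width: 1.002
gripper_force: 0.0
```

Run:
```python
from h import *
look('wrist','5');state()
seatrect('wrist','5',140);seatrect('wrist','5',75)
```

```text
t 20.95 seat mm [ -0.0024  46.914  212.9648] F seat [-0.2147  0.9636 -0.4006] w 86.90543395968359
turn units [-0.0132 -0.0051 -0.0019]
5 6087 z 140.2194431237415 slope deg [0.1142 0.1417] rect (0.7301254272460938, 43.56266403198242) (50.393028259277344, 79.24447631835938) 0.05545780062675476 x [-24.1458  25.5781] y [ 4.1033 82.5817]
5 195 z 75.13178010045128 slope deg [ 0.2424 34.8226] rect (1.5124549865722656, 1.9244499206542969) (49.96614074707031, 4.768313884735107) 0.12638628482818604 x [-23.4154  26.3789] y [-0.4456  4.2867]
```

Request:
play_rows:
  commands: "0 0.3 0.2 -0.46 -0.04 0;0.25 0.94 0 -0.46 -0.04 0;0.25 0.94 0 -0.46 -0.04 0;0.25 0.94 0 -0.46 -0.04 0;0.25 0.94 0 -0.46 -0.04 0;0.25 0.94 -0.2 -0.48 -0.04 0.17;0.25 0.94 -0.4 0 0 0;0.25 0.94 -0.4 0 0 0;0.25 0.94 -0.4 0 0 0;0.25 0.94 -0.4 0 0 0;0.25 0.94 -0.4 0 0 0;0.25 0.94 -0.4 0 0 0;0.27 0.94 -0.4 0 0 0;0.27 0.94 -0.4 0 0 0;0.28 0.98 0 0 0 0;0 0 0 0 0 0;0 0 0 0 0 0"

```text
time_s: 22.65
tcp_pos: [0.6216, 0.0318, 0.1522]
ee_rot: [[0.114, -0.993, -0.002], [-0.993, -0.114, -0.001], [0.0, 0.002, -1.0]]
wrist_force: [0.4, -0.0, 0.3]
gripper_width: 1.0
gripper_force: 0.0
```

```bash
python3 -c "
from h import *
over(622.3,32.7,23,6.5)"
```

```text
shift units [ 0.0232  0.0304 -4.3078] turn units [ 0.0037 -0.0154 -0.0063]
```

Request:
play_rows:
  commands: "0.02 0.03 -0.8 0 0 0;0 0 -0.9 0 0 0;0 0 -0.9 0 0 0;0 0 -0.9 0 0 0;0 0 -0.8 0 0 0;0 0 0 0 0 0;0 0 0 0 0 0"

```text
time_s: 23.35
tcp_pos: [0.623, 0.0311, 0.0247]
ee_rot: [[0.112, -0.994, -0.0], [-0.994, -0.112, -0.001], [0.001, 0.0, -1.0]]
wrist_force: [1.3, 0.3, 0.4]
gripper_width: 1.005
gripper_force: 0.0
```

Request:
play_rows:
  commands: "0 0 0 0 0 0;0 0 0 0 0 0;0 0 0 0 0 0;0 0 0 0 0 0;0 0 0 0 0 0;0 0 0 0 0 0;0 0 0 0 0 0;0 0 0 0 0 0"
  grip: 40

```text
time_s: 24.15
tcp_pos: [0.623, 0.032, 0.0246]
ee_rot: [[0.113, -0.994, -0.0], [-0.994, -0.113, -0.0], [0.0, 0.0, -1.0]]
wrist_force: [-0.1, 0.0, 2.7]
gripper_width: 0.576
gripper_force: 30.0
```

Request:
play_rows:
  commands: "0 0 0.6 0 0 0;0 0 1 0 0 0;0 0 1 0 0 0;-0.24 -0.88 0.8 0 0 -0.17;-0.24 -0.88 0.8 0 0 0;-0.24 -0.88 0.8 0 0 0;-0.24 -0.88 0.8 0 0 0;-0.24 -0.88 0.8 0 0 0;-0.24 -0.88 0.8 0 0 0;-0.24 -0.88 0.8 0.46 0.04 0;-0.24 -0.88 0.8 0.46 0.04 0;-0.24 -0.88 0.2 0.46 0.04 0;-0.24 -0.88 0 0.46 0.04 0;-0.24 -0.88 0 0.46 0.04 0;-0.24 -0.88 0 0.48 0.04 0;-0.24 -0.88 0 0 0 0;-0.24 -0.88 0 0 0 0;-0.24 -0.88 0 0 0 0;0 0 0 0 0 0;0 0 0 0 0 0"

```text
time_s: 26.15
tcp_pos: [0.515, -0.3644, 0.2993]
ee_rot: [[0.078, -0.996, -0.035], [-0.91, -0.086, 0.406], [-0.408, 0.0, -0.913]]
wrist_force: [0.2, -0.2, -0.8]
gripper_width: 0.573
gripper_force: 30.0
```

```bash
python3 -c "
from h import *
state((.5,43,172))"
```

```text
t 26.15 seat mm [  0.697  75.55  256.423] F seat [ 0.2326 -0.4976 -0.6958] w 49.82979096729413
turn units [-0.0066 -0.0032  0.0071]
shift units [-0.0198  0.1523 -3.0121]
```

Request:
play_rows:
  commands: "0 0.03 -0.5 0 0 0;0 0.03 -0.6 0 0 0;0 0.03 -0.6 0 0 0;0 0.03 -0.6 0 0 0;0 0.03 -0.5 0 0 0;0 0 -0.21 0 0 0;0 0 0 0 0 0;0 0 0 0 0 0"

```text
time_s: 26.95
tcp_pos: [0.5156, -0.3594, 0.211]
ee_rot: [[0.081, -0.996, -0.034], [-0.911, -0.088, 0.404], [-0.405, -0.002, -0.914]]
wrist_force: [-0.4, 1.1, -1.0]
gripper_width: 0.574
gripper_force: 30.0
```

```bash
python3 -c "
from h import *
state((.5,43,166))"
```

```text
t 26.95 seat mm [  1.7435  44.1359 173.7879] F seat [-0.3025  0.5688 -1.3956] w 49.90088902971026
turn units [ 0.0086  0.0111 -0.007 ]
shift units [-0.0474  0.0671 -0.2526]
```

Request:
play_rows:
  commands: "-0.01 0.02 -0.08 0 0 0;-0.01 0.02 -0.08 0 0 0;-0.01 0.02 -0.07 0 0 0;0 0 0 0 0 0"

```text
time_s: 27.35
tcp_pos: [0.514, -0.3575, 0.203]
ee_rot: [[0.079, -0.996, -0.035], [-0.91, -0.087, 0.405], [-0.407, -0.0, -0.913]]
wrist_force: [-0.3, -0.7, -1.0]
gripper_width: 0.574
gripper_force: 30.0
```

Request:
play_rows:
  commands: "0 0.01 -0.03 0 0 0;0 0 0 0 0 0"

```text
time_s: 27.55
tcp_pos: [0.5142, -0.3576, 0.2026]
ee_rot: [[0.08, -0.996, -0.035], [-0.91, -0.087, 0.405], [-0.406, -0.001, -0.914]]
wrist_force: [0.0, -0.6, -1.0]
gripper_width: 0.572
gripper_force: 30.0
```

Request:
play_rows:
  commands: "0 0.01 -0.03 0 0 0;0 0 0 0 0 0"

```text
time_s: 27.75
tcp_pos: [0.5142, -0.3577, 0.2025]
ee_rot: [[0.08, -0.996, -0.034], [-0.911, -0.087, 0.404], [-0.405, -0.002, -0.914]]
wrist_force: [-0.6, -1.8, 3.6]
gripper_width: 0.571
gripper_force: 30.0
```

```bash
python3 -c "
from h import *
state((.5,43,164.6))"
```

```text
t 27.75 seat mm [  0.5732  42.3479 165.2898] F seat [-0.7191 -0.0762  4.0275] w 49.67058179015275
turn units [ 0.0117  0.0113 -0.0026]
shift units [-0.005   0.0289 -0.0122]
```

In contact with R. Release and retreat.

Request:
play_rows:
  commands: "0 0 0 0 0 0;0 0 0 0 0 0;0 0 0 0 0 0;0 0 0 0 0 0;0 0 0 0 0 0;0.02 -0.2 0.45 0 0 0;0.03 -0.34 0.76 0 0 0;0.03 -0.34 0.76 0 0 0;0.03 -0.34 0.76 0 0 0;0.03 -0.34 0.76 0 0 0;0 0 0.2 0 0 0;0 0 0 0 0 0;0 0 0 0 0 0"
  grip: 87

```text
time_s: 29.05
tcp_pos: [0.5182, -0.4031, 0.3109]
ee_rot: [[0.079, -0.996, -0.036], [-0.909, -0.087, 0.407], [-0.408, 0.001, -0.913]]
wrist_force: [-0.2, 0.3, -0.1]
gripper_width: 0.996
gripper_force: 0.0
```

Run:
```python
from h import *
look('wrist','6');look('scene','6');state()
seatrect('wrist','6',210);seatrect('wrist','6',140)
p=load('scene','6')[0];cv2.imwrite('pics/crop6.png',cv2.resize(p[80:290,190:420],None,fx=2.5,fy=2.5))
```

```text
t 29.15 seat mm [  0.5336  44.777  282.6639] F seat [ 0.921   0.072  -0.0235] w 86.86751548643043
turn units [-0.0118 -0.0105 -0.006 ]
6 4566 z 210.23968801266847 slope deg [0.1063 0.2409] rect (1.0198078155517578, 42.28075408935547) (50.46031951904297, 59.593257904052734) 0.11582369357347488 x [-23.9568  25.9461] y [12.7428 71.6446]
6 505 z 140.183223110111 slope deg [0.172 3.466] rect (0.9335117340087891, 8.71183967590332) (48.97700119018555, 8.968118667602539) 0.05151613429188728 x [-23.4848  25.3553] y [ 4.2835 13.1411]
```

View pics/crop6.png

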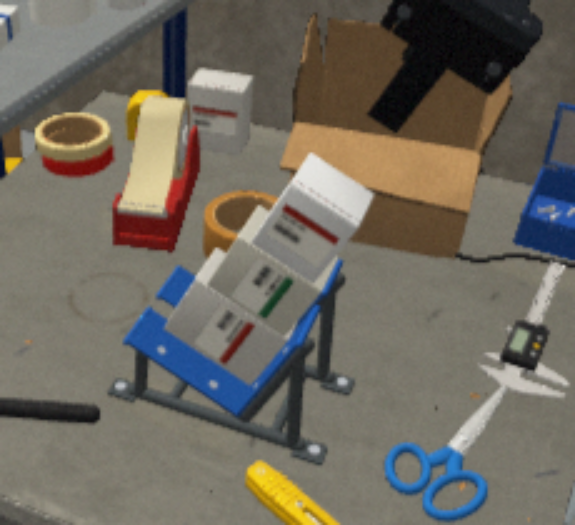

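The crop shows all three cartons stacked square in the cradle (about (225,330), (260,270) and (315,215)), with the fingers clear above and the tools undisturbed. Handing in.

```bash
python3 -c "
from station import r
print(r.finish_job())"
```

```text
the job is handed in; nothing more can be done
None
```

The three cartons are stacked square in the cradle, 95 mm base at the bottom, then 80 mm, then 60 mm on top, centred within about 1 mm of the strap gap; I let go of the stack and handed the job in at about 29 s.

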